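Start the blue stirrer under the jar

TASK

The jar standing on the blue magnetic stirrer is waiting to be mixed: switch that stirrer on by nudging its slide switch, by the small orange ridge, across its detent from the black off dot fully over to the green on dot, then let go. Leave the white stirrer switched off, and the jar standing where it is.

Things in the scene. Friction and masses are not known exactly. Their poses are not given: they have to be found in the camera images.
- blue_switch (a joint): Slide switch of the blue stirrer (box 200 x 150 mm, 50 mm high, does not move), in m: 0 = off, the black-dot end; 0.016 = on, the green-dot end. Starts off. Over-centre detent: about 3 N along the travel starts it; past the middle (0.009) it snaps to the end by itself and stays.
- blue_ridge (a point): Top centre of the blue stirrer's orange switch ridge; moves with it. The ridge is 26 mm long (x), 8 mm thick (y, the travel), 10 mm tall above the flat panel, which is 50 mm above the bench; slot and slider plate stand 1.5 mm proud. z up, +y from off to on. Panel bare 65 mm to -y, 80 to +y, 35 to -x. A round white plate, 104 mm across, 6 mm higher, is centred 102 mm to +x of the travel line.
- white_switch (a joint): The same slide switch on the white stirrer, a bystander of the same shape without a jar; same values, starts off (0) and must stay off.
- jar: Loose amber glass jar with a blue cap, 54 mm across, 48 mm tall, about 0.12 kg, standing near the centre of the blue stirrer's round plate (its base 56 mm above the bench). The origin is the centre of its underside, z up.
There are look-alikes about, which are no part of the job. Of the things that look like the jar, the middle-sized one is meant.

How it is judged (in metres and radians):
At the end, for the whole second after the job is handed in: The blue stirrer's switch rests at its on end (0.012 m or more of its 0.016 m travel), the white stirrer's switch is still off (below 0.005 m), and the jar stands upright (within 10 degrees), at rest and within 15 mm of where it began (value of joint blue_switch above 0.012 m and value of joint white_switch below 0.005 m and distance of jar from where it was at the start of the episode below 0.015 m and angle between jar's own z axis and vertical below 0.17 rad and linear speed of jar below 0.02 m/s); the robot touches nothing.
It fails at once if the white stirrer's switch is pushed across its detent (value of joint white_switch above 0.01 m).
It fails at once if the jar is knocked over (angle between jar's own z axis and vertical above 0.5 rad).
It also fails if it takes over 32 s, if anything falls off the work surface, if the arm or the gripper's body presses on something with over 40 N, if the wrist force passes 120 N, or if a joint passes its speed limit or range.

ROBOT

A 6-joint arm with a two-finger parallel gripper is mounted at the origin on the work surface. World frame = base frame: x ahead of the robot, y to its left, z up, the work surface at z = 0. Lengths are in mm, angles in rad, forces in N, time in s.
With the tool pointing down it reaches from about 350 to 775 mm from the base axis. Payload 7.3 kg.
Tool frame: the origin (TCP) lies midway between the tips of the shut fingers; the grasp point (between the pads) lies 19 mm behind it; z points along the fingers, y is the direction in which the jaws open and shut (so a half turn about z gives the same grasp; the last joint's range is limited). The gripper opens to 92 mm and grips with 3 to 60 N. Pads are 19 mm wide; open, the fingers measure 130 mm over their backs; the gripper's body (75 mm by 190 mm) begins 47 mm behind the grasp point.
Start: joints at [1.009, 0.342, 1.524, -0, 1.275, -0.146], TCP at [212.047, 480.293, 226.741] pointing down, gripper open.
Joint ranges: [-2.53, 2.53], [-0.77, 2.02], [0.04, 2.7], [-1, 4.14], [0.28, 2.66], [-3.11, 3.11]. Speed limits (rad/s): [2.57, 2.57, 3.14, 3.14, 3.14, 3.14].

INTERFACE

Orientations are given as a 3x3 rotation matrix whose columns are the frame's x, y, z axes.
In Python, from cell import monitor, vision, env gives the robot as it stands.
- The arm moves only by the tool jog_arm, never from a script. Its argument "motion" is a list of rows, each a list of 6 numbers: the shift along the tool's x, y, z in cm, then the turn, a rotation vector about the tool's x, y, z in degrees. A call has 1 to 8 rows; each row shifts and turns the commanded pose from where the row before left it, along the tool's axes as they then stand; what a row does not reach is not made up. A row lasts 1/8 s, in which the tool goes at most 62.5 mm and 10.7 degrees, less where a joint would pass 70% of its speed; a pose out of reach is approached as far as the arm can. A call with a gripper value outside its range is refused whole. "fingers" is the opening, from 0 (shut) to 1 (fully open), set as the call begins (left out, the last holds). The fingers move at their own pace and stop on an object; "newtons" is the grip in N (left out, the last holds). Time passes only in rows, so rows that do not move let the fingers close. It gives the time, the measured TCP pose, the force and the opening at its end, in the units of the state.
- monitor.observe(): the state, without advancing time (a new reading comes with each control period).
- vision.get_image(name): name is "side" or "top" or "wrist"; returns a dict with "image" (384x512x3 uint8, blue, green, red), "fx", "fy", "cx", "cy" (pixels), "world_to_cam" (4x4, takes a point from world to camera coordinates). Camera axes: x right, y down, z forward; pixel columns grow to the right and rows downward; lengths in mm; the calibration is good to about 2 mm. The wrist camera is an equidistant fisheye: a pixel r from the principal point sees the ray r / f radians off the axis. A picture is of the moment at which its call begins. There is no depth.
- env.job_done(): hands the job in, once; it reports no verdict.
The state is a dict: "time_s": time; "joint_positions": joint angles; "qvel": joint speeds; "joint_efforts": joint torques, N m; "tcp_pos": TCP position; "tcp_rot": TCP orientation; "wrist_force": force on the tool from outside, world axes, zero at the start; "torque": the same for the moment, N m; "opening": finger opening in mm.
Only numpy, scipy, OpenCV 4.12 (cv2) and the standard library are available. Lean on these libraries where they do the work, as an engineer would, in place of code of your own. Each camera call takes 0.05 s, during which the arm holds its last target.

## Working session

There is one attempt and no reset: what is moved stays moved. The work goes in short steps, Python scripts to look and compute and a tool call to move; the robot and the scene stay as the last step left them, time stands still between calls to the robot, and variables do not carry over. Pictures are saved under pics/ and viewed, and the job is handed in when it is done.

Besides the shell and the picture viewer there is one more tool, called after "Call:" as a command line: name --pt "numbers of a row" for each row, then --argument value for the rest. jog_arm: Moves the arm, as the interface text tells. Its arguments: {"type":"object","properties":{"motion":{"type":"array"},"fingers":{"type":"number"},"newtons":{"type":"number"}},"required":["motion"]}

```bash
ls; mkdir -p pics; python3 - <<'E'
from cell import monitor, vision, env
import cv2
s=monitor.observe();print(s)
for n in("side","top","wrist"):
    d=vision.get_image(n);cv2.imwrite(f"pics/{n}0.png",d["image"]);print(n,d["fx"],d["fy"],d["cx"],d["cy"],d["world_to_cam"])
E
```

```text
pics
{'time_s': 0.0, 'joint_positions': array([ 1.00900028e+00,  3.42722614e-01,  1.52500661e+00, -1.66073174e-05,
        1.27540964e+00, -1.45993191e-01]), 'qvel': array([ 0.00022672, -0.00059572,  0.00137497,  0.00144908,  0.00171296,
       -0.00010632]), 'joint_efforts': array([ 2.46312266e-03, -4.31246459e+01, -2.44220459e+01,  7.19482871e-02,
        5.60056453e-02, -1.42883441e-04]), 'tcp_pos': array([211.82232514, 479.9262913 , 226.04865912]), 'tcp_rot': array([[-9.14794196e-01,  4.03919451e-01, -8.10231698e-04],
       [ 4.03920210e-01,  9.14793272e-01, -1.31702199e-03],
       [ 2.09223705e-04, -1.53207303e-03, -9.99998804e-01]]), 'wrist_force': array([ 0.03518826,  0.08084977, -0.61128687]), 'torque': array([-0.01950432,  0.02066716, -0.01637934]), 'opening': 91.59535348996498}
side 446.97203041184554 446.97203041184554 248.32850887395543 195.09631714844528 [[ 8.11023406e-01 -5.84997139e-01  4.40266314e-03 -5.14506227e+02]
 [-3.15514551e-01 -4.43733026e-01 -8.38779810e-01  2.24904910e+02]
 [ 4.92637396e-01  6.78880954e-01 -5.44452979e-01  7.41593140e+02]
 [ 0.00000000e+00  0.00000000e+00  0.00000000e+00  1.00000000e+00]]
top 418.69278788333037 418.69278788333037 248.42737676656864 194.88048307066873 [[ 2.60107727e-02 -9.99604116e-01 -1.07261729e-02 -4.82066833e+01]
 [-9.96569972e-01 -2.50856131e-02 -7.88606502e-02  6.18175127e+02]
 [ 7.85603579e-02  1.27406083e-02 -9.96827943e-01  9.00679656e+02]
 [ 0.00000000e+00  0.00000000e+00  0.00000000e+00  1.00000000e+00]]
wrist 297.3186396354542 297.3186396354542 251.27951605191166 187.95136457216572 [[ 4.03388079e-01  9.15027780e-01 -1.49008582e-03 -5.25066659e+02]
 [ 8.86071493e-01 -3.90215290e-01  2.50218580e-01 -3.10096555e+01]
 [ 2.28375497e-01 -1.02255515e-01 -9.68188227e-01  3.88834347e+02]
 [ 0.00000000e+00  0.00000000e+00  0.00000000e+00  1.00000000e+00]]
```

View pics/top0.png

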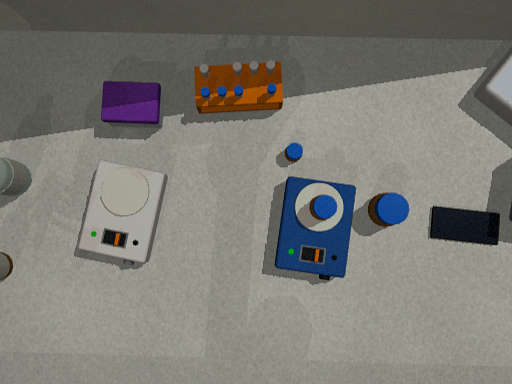

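View pics/side0.png

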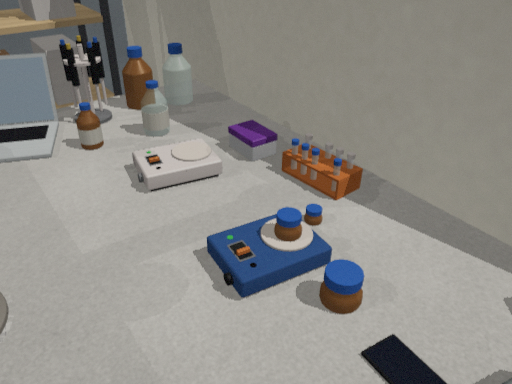

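View pics/wrist0.png

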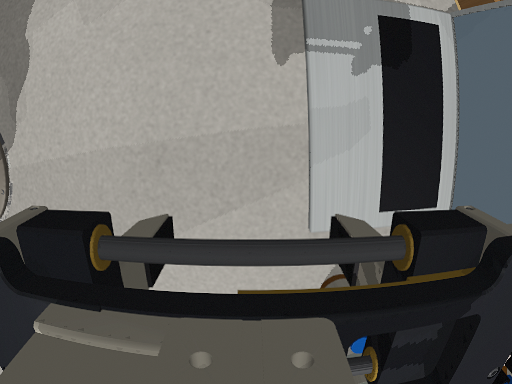

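The top view shows the blue stirrer with the jar on its plate. The orange ridge is near (318,255), the green dot near (291,251) and the black dot near (334,257). The white stirrer is at left. In the side view the ridge is near (243,251). Next I'll measure these.

```bash
cat > h.py <<'E'
from cell import monitor, vision, env
import cv2, numpy as np
def ray(d,u,v):
    M=np.array(d["world_to_cam"]);R=M[:3,:3];c=-R.T@M[:3,3]
    r=R.T@np.array([(u-d["cx"])/d["fx"],(v-d["cy"])/d["fy"],1]);return c,r
def onz(d,uv,z):
    c,r=ray(d,*uv);return c+r*(z-c[2])/r[2]
def proj(d,p):
    M=np.array(d["world_to_cam"]);q=M[:3,:3]@p+M[:3,3];return np.array([d["fx"]*q[0]/q[2]+d["cx"],d["fy"]*q[1]/q[2]+d["cy"]])
def blobs(im,lo,hi,box,amin=6):
    x0,y0,x1,y1=box;h=cv2.cvtColor(im,cv2.COLOR_BGR2HSV)[y0:y1,x0:x1]
    n,l,st,ce=cv2.connectedComponentsWithStats(cv2.inRange(h,lo,hi))
    return [(st[i][4],st[i][:4]+[x0,y0,0,0],ce[i]+[x0,y0]) for i in range(1,n) if st[i][4]>=amin]
def tri(d1,a,d2,b):
    c1,r1=ray(d1,*a);c2,r2=ray(d2,*b)
    s=np.linalg.lstsq(np.c_[r1,-r2],c2-c1,rcond=None)[0]
    p,q=c1+s[0]*r1,c2+s[1]*r2;return (p+q)/2,np.linalg.norm(p-q)
E
python3 - <<'E'
from h import *
T=vision.get_image("top");S=vision.get_image("side")
OR=((5,150,120),(20,255,255));GR=((50,120,60),(80,255,255))
for n,d,b in(("top",T,(270,240,350,270)),("side",S,(215,225,270,275))):
    for c in(OR,GR):
        for a in blobs(d["image"],*c,b):print(n,a)
for n,d,b in(("top",T,(270,170,360,285)),("side",S,(200,205,335,290))):
    x0,y0,x1,y1=b
    cv2.imwrite(f"pics/{n}1.png",cv2.resize(d["image"][y0:y1,x0:x1],None,fx=5,fy=5,interpolation=cv2.INTER_CUBIC))
E
```

```text
top (np.int32(41), array([315, 249,   4,  13]), array([316.58536585, 254.92682927]))
top (np.int32(26), array([288, 249,   6,   5]), array([290.5, 251. ]))
side (np.int32(69), array([237, 247,  13,   8]), array([242.65217391, 250.05797101]))
side (np.int32(20), array([227, 235,   6,   4]), array([229.7 , 236.65]))
```

View pics/top1.png

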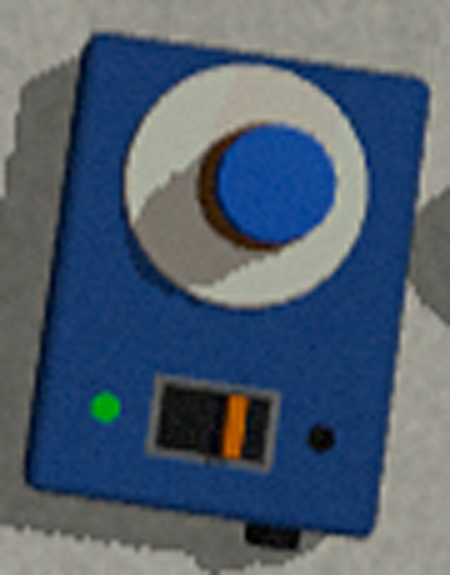

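View pics/side1.png

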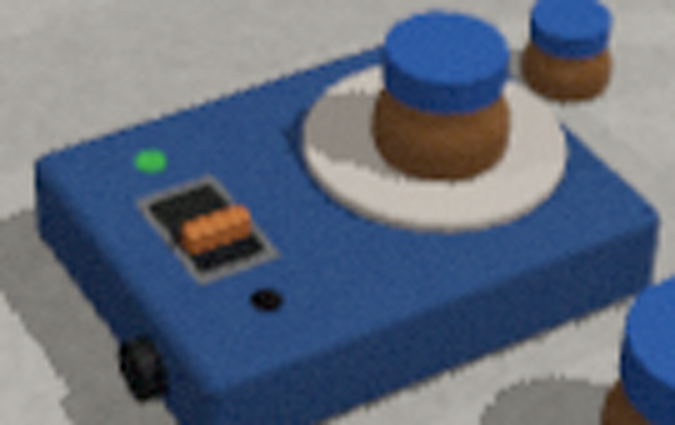

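The zoomed crops agree. In the top view the ridge is at about (317,255), green dot (291,251), black dot (334,257.6). In the side view the ridge is at (243,250), green (230,237), black (253,265). The jar is about 60 mm or more from the ridge.

```bash
python3 - <<'E'
from h import *
T=vision.get_image("top");S=vision.get_image("side")
g=onz(T,(290.7,251.2),50);k=onz(T,(333.8,257.4),50)
print("dots top",g,k,"side",onz(S,(229.9,236.9),50),onz(S,(253.2,264.8),50))
e=(g-k)/np.linalg.norm(g-k);print("dir",e,np.degrees(np.arctan2(e[1],e[0])))
print("ridge top",onz(T,(316.8,255.1),60),"side",onz(S,(242.9,249.8),58),"tri",tri(T,(316.8,255.1),S,(242.9,249.8)))
pl=blobs(T["image"],(0,0,140),(180,60,255),(295,178,346,234),40);print(pl)
# box edges along +y direction via blue body outline
m=cv2.inRange(cv2.cvtColor(T["image"],cv2.COLOR_BGR2HSV),(100,140,40),(130,255,255));m[:,:272]=0;m[:,359:]=0;m[:174]=0;m[282:]=0
m=cv2.morphologyEx(m,cv2.MORPH_OPEN,np.ones((3,3)))
r=cv2.minAreaRect(cv2.findNonZero(m));P=[onz(T,q,50) for q in cv2.boxPoints(r)];print(np.round(P,1))
for i in range(4):
  v=P[i]-P[i-1];print(np.linalg.norm(v),np.degrees(np.arctan2(v[1],v[0])))
print("plate",onz(T,(270+246/5,170+185/5),56), "jarcap",onz(T,(270+276/5,170+185/5),104))
E
```

```text
dots top [ 499.58121829 -125.50275533   50.        ] [ 488.97829169 -216.86782471   50.        ] side [ 498.5186184  -126.38441604   50.        ] [ 487.73753049 -217.96921576   50.        ]
dir [0.11527646 0.99333345 0.        ] 83.38042899580306
ridge top [ 493.44826737 -179.35778657   60.        ] side [ 491.24053925 -180.80725995   58.        ] tri (array([ 492.77451434, -179.58949554,   56.45796009]), np.float64(1.1098214930285724))
[(np.int32(105), array([311, 178,  35,   5]), array([332.66666667, 179.33333333])), (np.int32(930), array([295, 183,  48,  48]), array([320.38387097, 203.03978495]))]
[[ 463.8  -90.    50. ]
 [ 659.8 -114.    50. ]
 [ 641.9 -264.    50. ]
 [ 446.9 -237.6   50. ]]
148.57910940183208 83.4913189399682
197.49202054208646 -6.9845374343260085
151.09636203733848 -96.78402633743093
196.80297222929153 172.2813654660024
plate [ 594.66758712 -183.72160235   56.        ] jarcap [ 592.37923594 -188.22379447  104.        ]
```

```bash
python3 - <<'E'
from h import *
T=vision.get_image("top");S=vision.get_image("side")
M=np.array(S["world_to_cam"])
for n,b,t in(("amber",(92,147),(85,106)),("clear",(155,134),(152,85)),("bigamber",(138,107),(135,50)),("bigclear",(178,103),(175,47)),("pipettes",(93,120),(82,40))):
    p=onz(S,b,0)
    z=min(range(0,500,2),key=lambda z:abs(proj(S,p+[0,0,z])[1]-t[1]));print(n,p.round(),"h",z)
s=monitor.observe();R=s["tcp_rot"];p=s["tcp_pos"]
a=np.radians(83.4);y=np.array([np.cos(a),np.sin(a),0]);z=np.array([0,0,-1.]);x=np.cross(y,z)
Rt=np.c_[x,y,z]
from scipy.spatial.transform import Rotation as Ro
print("rotvec tool deg",np.degrees(Ro.from_matrix(R.T@Rt).as_rotvec()))
print("tool shift to hover z150 after turn",Rt.T@(np.array([493,-180,150])-p)/10, "Rt",Rt.round(3), "t",s["time_s"])
E
```

```text
amber [440. 510.   0.] h 126
clear [629. 485.   0.] h 156
bigamber [678. 720.   0.] h 196
bigclear [810. 673.   0.] h 196
pipettes [510. 700.   0.] h 256
rotvec tool deg [-5.60910311e-05 -1.91526858e-03 -1.72217485e+01]
tool shift to hover z150 after turn [-35.502104   -62.36068215   7.67014215] Rt [[-0.993  0.115  0.   ]
 [ 0.115  0.993  0.   ]
 [ 0.     0.    -1.   ]] t 0.45
```

Call:
jog_arm --pt "0 0 0 0 0 -8.6" --pt "0 0 0 0 0 -8.6" --pt "-2.5 -4.4 0 0 0 0" --pt "-2.5 -4.4 0 0 0 0" --pt "-2.5 -4.4 0 0 0 0" --pt "-2.5 -4.4 0 0 0 0" --pt "-2.5 -4.4 0 0 0 0" --pt "-2.5 -4.4 0 0 0 0" --fingers 0.4 --newtons 30

```text
time_s: 1.45
tcp_pos: [331.1, 199.3, 227.0]
tcp_rot: [[-0.993, 0.115, 0.001], [0.115, 0.993, 0.0], [-0.001, 0.0, -1.0]]
wrist_force: [0.6, 0.2, 0.5]
opening: 37.3
```

Call:
jog_arm --pt "-2.5 -4.4 0 0 0 0" --pt "-2.5 -4.4 0 0 0 0" --pt "-2.5 -4.4 0 0 0 0" --pt "-2.5 -4.4 0 0 0 0" --pt "-2.5 -4.4 0 0 0 0" --pt "-2.5 -4.4 0 0 0 0" --pt "-2.5 -4.4 0 0 0 0" --pt "-2.5 -4.4 0 0 0 0"

```text
time_s: 2.45
tcp_pos: [489.1, -173.6, 226.8]
tcp_rot: [[-0.993, 0.116, 0.0], [0.116, 0.993, 0.0], [-0.0, 0.0, -1.0]]
wrist_force: [0.3, -0.3, -0.7]
opening: 36.8
```

Call:
jog_arm --pt "0 0 2 0 0 0" --pt "0 0 2 0 0 0" --pt "0 0 2 0 0 0" --pt "0 0 0 0 0 0" --pt "0 0 0 0 0 0"

```text
time_s: 3.08
tcp_pos: [489.1, -172.1, 167.5]
tcp_rot: [[-0.993, 0.115, 0.001], [0.115, 0.993, -0.0], [-0.001, -0.0, -1.0]]
wrist_force: [-0.1, 0.6, 1.0]
opening: 36.9
```

```bash
cat > st.py <<'E'
from h import *
from scipy.spatial.transform import Rotation as Ro
import sys
s=monitor.observe();R=s["tcp_rot"];p=s["tcp_pos"]
a=np.radians(83.4);y=np.array([np.cos(a),np.sin(a),0]);z=np.array([0,0,-1.]);x=np.cross(y,z);Rt=np.c_[x,y,z]
tgt=np.array([float(v) for v in sys.argv[1:4]])
print("t",s["time_s"],"p",p.round(1),"F",s["wrist_force"].round(2),"open",s["opening"])
print("rot",np.degrees(Ro.from_matrix(R.T@Rt).as_rotvec()).round(2),"shift cm",(R.T@(tgt-p)/10).round(2))
E
python3 st.py 493 -180 100; python3 - <<'E'
from h import *
for n in("top","wrist","side"):cv2.imwrite(f"pics/{n}2.png",vision.get_image(n)["image"])
E
```

```text
t 3.075 p [ 489.1 -172.1  167.5] F [-0.08  0.61  0.95] open 36.85105689408971
rot [-0.02  0.06 -0.02] shift cm [-0.47 -0.73  6.75]
```

View pics/wrist2.png

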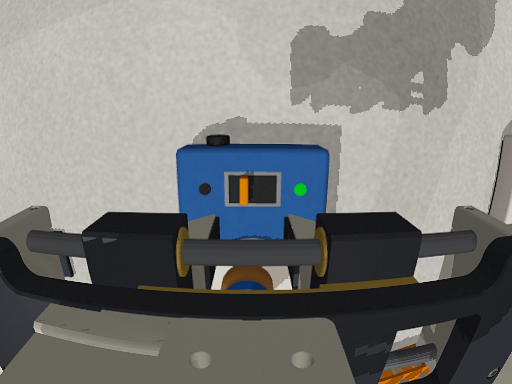

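View pics/side2.png

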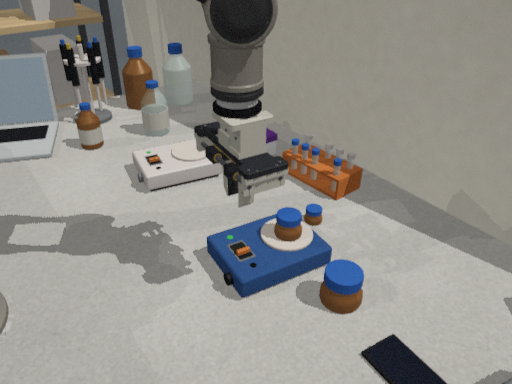

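The wrist view shows the ridge at about (244,190), between the dots at (205,189) and (300,189). The side view shows the gripper clear above the stirrer. I'll cross-check the ridge position with the wrist camera.

```bash
python3 - <<'E'
from h import *
W=vision.get_image("wrist")
b=blobs(W["image"],(5,150,120),(20,255,255),(220,165,285,212));print(b)
M=np.array(W["world_to_cam"]);R=M[:3,:3];c=-R.T@M[:3,3]
def f(u,v,z):
    d=np.array([u-W["cx"],v-W["cy"]]);r=np.hypot(*d);t=r/W["fx"]
    q=R.T@np.r_[d/r*np.sin(t),np.cos(t)];return c+q*(z-c[2])/q[2]
print(c,f(*max(b,key=lambda a:a[0])[2],59),f(205,189,50),f(300.5,189.5,50))
E
python3 st.py 493 -180 100
```

```text
[(np.int32(236), array([239, 178,   9,  27]), array([243.08474576, 190.8559322 ]))]
[ 422.14989322 -163.35806522  324.83760675] [ 492.77376577 -179.40409651   59.        ] [ 489.13976443 -216.26120738   50.        ] [ 500.17676359 -124.80042987   50.        ]
t 3.275 p [ 489.1 -172.1  167.5] F [0.61 0.75 0.3 ] open 36.690599065151225
rot [-0.03  0.09 -0.01] shift cm [-0.47 -0.74  6.75]
```

Call:
jog_arm --pt "-0.45 -0.7 2 0 0 0" --pt "0 0 3 0 0 0" --pt "0 0 3 0 0 0" --pt "0 0 1.5 0 0 0" --pt "0 0 0.5 0 0 0" --pt "0 0 0.5 0 0 0" --pt "0 0 0.5 0 0 0" --pt "0 0 0 0 0 0"

```text
time_s: 4.28
tcp_pos: [492.4, -179.4, 56.8]
tcp_rot: [[-0.993, 0.115, 0.0], [0.115, 0.993, 0.0], [-0.0, 0.0, -1.0]]
wrist_force: [-1.0, -0.4, 1.2]
opening: 36.7
```

```bash
python3 st.py 492.8 -179.6 55; python3 - <<'E'
from h import *
S=vision.get_image("side")
cv2.imwrite("pics/side3.png",cv2.resize(S["image"][170:300,190:340],None,fx=5,fy=4,interpolation=cv2.INTER_CUBIC))
cv2.imwrite("pics/wrist3.png",vision.get_image("wrist")["image"])
E
```

```text
t 4.275 p [ 492.4 -179.4   56.8] F [-1.03 -0.42  1.16] open 36.744909196799625
rot [ 0.    0.01 -0.02] shift cm [-0.05 -0.01  0.18]
```

View pics/side3.png

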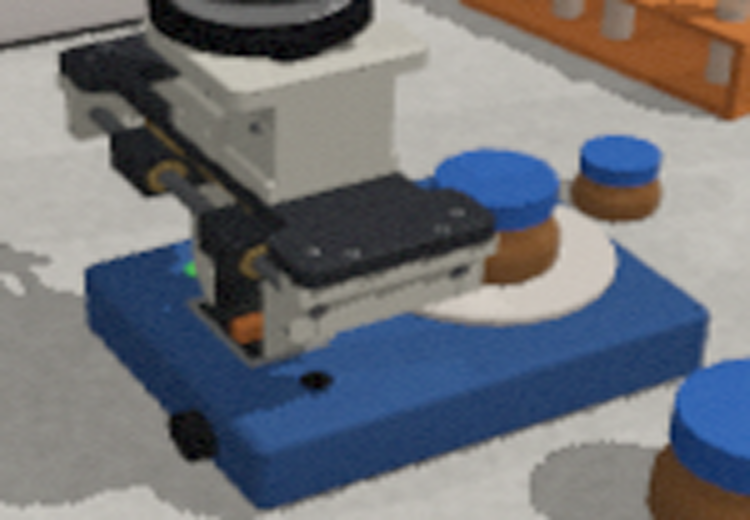

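View pics/wrist3.png

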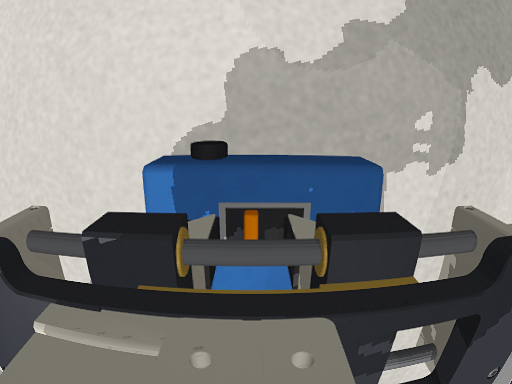

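The ridge (wrist image 251,222) sits between the two fingers. I'll lower 2 mm more, then slide toward +y.

Call:
jog_arm --pt "0 0 0.2 0 0 0" --pt "0 0 0 0 0 0" --pt "0 0.5 0 0 0 0" --pt "0 0.5 0 0 0 0" --pt "0 0.2 0 0 0 0" --pt "0 0.2 0 0 0 0" --pt "0 0.2 0 0 0 0" --pt "0 0 0 0 0 0"

```text
time_s: 5.38
tcp_pos: [494.2, -163.7, 54.8]
tcp_rot: [[-0.993, 0.115, 0.0], [0.115, 0.993, -0.0], [-0.0, -0.0, -1.0]]
wrist_force: [-0.1, -1.8, -0.4]
opening: 36.9
```

Call:
jog_arm --pt "0 0.2 0 0 0 0" --pt "0 0.2 0 0 0 0" --pt "0 0.2 0 0 0 0" --pt "0 0.2 0 0 0 0" --pt "0 0 0 0 0 0"

```text
time_s: 6.0
tcp_pos: [495.0, -155.2, 54.7]
tcp_rot: [[-0.993, 0.115, -0.0], [0.115, 0.993, 0.0], [0.0, 0.0, -1.0]]
wrist_force: [-0.9, 0.3, -0.5]
opening: 37.0
```

```bash
python3 st.py 492.8 -179.6 55; python3 - <<'E'
from h import *
cv2.imwrite("pics/wrist4.png",vision.get_image("wrist")["image"])
E
```

```text
t 6.0 p [ 495.  -155.2   54.7] F [-0.86  0.32 -0.48] open 37.02065480789351
rot [ 0.02 -0.01 -0.01] shift cm [-0.06 -2.45 -0.03]
```

View pics/wrist4.png

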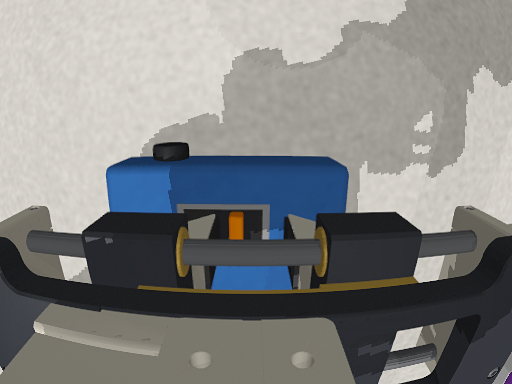

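The ridge has moved toward the green end: its offset in the slot went from 29/88 to 56/88 px. I'll push a little further to be sure, then back off and lift.

Call:
jog_arm --pt "0 0.2 0 0 0 0" --pt "0 0.2 0 0 0 0" --pt "0 0 0 0 0 0" --pt "0 -0.5 0 0 0 0" --pt "0 -0.5 0 0 0 0" --pt "0 0 0 0 0 0"

```text
time_s: 6.8
tcp_pos: [494.4, -162.1, 54.7]
tcp_rot: [[-0.993, 0.116, 0.0], [0.116, 0.993, -0.0], [-0.0, -0.0, -1.0]]
wrist_force: [-0.4, -0.1, 0.1]
opening: 36.8
```

Call:
jog_arm --pt "0 0 -2 0 0 0" --pt "0 0 -3 0 0 0" --pt "0 0 -4 0 0 0" --pt "0 0 -4 0 0 0" --pt "5 0 0 0 0 0" --pt "5 0 0 0 0 0" --pt "0 0 0 0 0 0" --pt "0 0 0 0 0 0"

```text
time_s: 7.8
tcp_pos: [395.8, -150.5, 185.2]
tcp_rot: [[-0.993, 0.116, 0.002], [0.116, 0.993, -0.001], [-0.002, -0.001, -1.0]]
wrist_force: [0.1, -0.3, 1.0]
opening: 36.5
```

```bash
python3 st.py 492.8 -179.6 55; python3 - <<'E'
from h import *
S=vision.get_image("side");T=vision.get_image("top")
cv2.imwrite("pics/side5.png",cv2.resize(S["image"][150:310,110:350],None,fx=3,fy=3,interpolation=cv2.INTER_CUBIC))
cv2.imwrite("pics/top5.png",T["image"])
for n,d,b in(("top",T,(270,240,350,270)),("side",S,(215,225,270,275))):
    for a in blobs(d["image"],(5,150,120),(20,255,255),b):print(n,a)
    
b=[a for a in blobs(S["image"],(5,150,120),(20,255,255),(215,225,270,275))]
p=onz(S,max(b,key=lambda a:a[0])[2],58);e=np.array([.115,.993]);print(p,e@(p[:2]-[491.24,-180.8]))
E
```

```text
t 7.8 p [ 395.8 -150.5  185.2] F [ 0.14 -0.33  0.98] open 36.477260438669084
rot [-0.03  0.1  -0.05] shift cm [-9.95 -1.76 13.04]
top (np.int32(45), array([307, 248,   5,  13]), array([309.08888889, 253.82222222]))
side (np.int32(69), array([233, 242,  13,   8]), array([238.89855072, 245.55072464]))
[ 492.23530825 -166.36636727   58.        ] 14.447057744465209
```

View pics/side5.png

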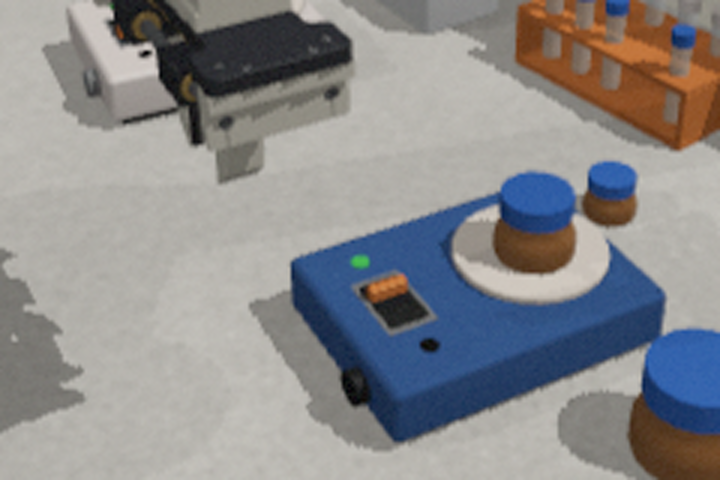

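View pics/top5.png

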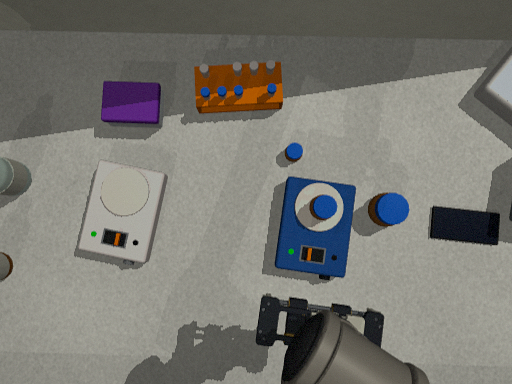

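Both views show the ridge at the green end: top (309,254), a shift of 7.5 px or about 16 mm, and side a shift of 14.4 mm. The jar at (323,207) and the white switch look unchanged, and the arm is clear of everything.

```bash
python3 -c "
from cell import env
print(env.job_done())"
```

```text
the job is handed in; nothing more can be done
None
```

The blue stirrer is switched on, and I handed the job in about 8 s into the 32 s limit. I straddled the orange ridge with the partly open fingers, pushed it about 28 mm along +y past the detent, then backed off and lifted clear.

- **Blue switch:** after the lift, the ridge had moved about 16 mm by the top camera (rough pixel scale) and 14.4 mm by the side camera. The 1–2 mm gap is within calibration error, and both are above the 12 mm needed. It sits at the green end of its slot.
- **Jar and white stirrer:** in the top view the jar looks unmoved and upright on its plate, and the white switch is still off. I judged both by eye and did not measure them.
- **Robot:** the wrist force stayed under 2 N at every reading, and the gripper ended touching nothing.

No check failed. The hand-in gave no verdict.

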